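# Let the green tin out of the gravity rack

## Robot

A 6-joint arm with a two-finger parallel gripper is mounted at the origin on a cart in front of the work surface, level with it; the furniture and walls round the work are solid. World frame = base frame: x ahead of the robot, y to its left, z up, the work surface at z = 0. Lengths are in m, angles in rad, forces in N, time in s.
With the tool pointing down it reaches from about 0.35 to 0.975 m from the base axis. Payload 4.9 kg.
Tool frame: the origin (TCP) lies at the very end of the fingers, on their centre line; the grasp point (between the pads) lies 19 mm behind it; z points along the fingers, y is the line along which they close (so a half turn about z gives the same grasp; the last joint's range is limited). The gripper opens to 85 mm and grips with 20 to 120 N. Pads are 22 mm wide; open, the fingers measure 114 mm over their backs; the gripper's body (76 mm by 85 mm) begins 54 mm behind the grasp point. The pads swing forward as they close: fully open they stand 13 mm farther back than shut.
Start: joints at [1.037, 0.053, 1.613, -0, 1.476, -0.119], TCP at [0.252, 0.572, 0.231] pointing down, gripper open.
Joint ranges: [-3.01, 3.01], [-1.01, 2.22], [0.06, 2.58], [-1.02, 4.17], [0.09, 2.62], [-3.14, 3.14]. Speed limits (rad/s): [2.57, 2.57, 3.14, 3.14, 3.14, 3.14].

## Interface

Orientations are given as a rotation vector (axis times angle).
In Python, from station import ctrl, imaging gives the robot as it stands.
- The arm moves only by the tool play_rows, never from a script. Its argument "series" is a list of rows, each a list of 3 entries, a list of its own where there are three numbers: the opening, from 0 (shut) to 1 (fully open), then the shift along the tool's x, y, z each as a share of 0.05 m, from -1 to 1, then the turn, a rotation vector about the tool's x, y, z each as a share of 8 degrees, from -1 to 1. In form: [[grip, [dx, dy, dz], [ax, ay, az]], ...]. A call has 1 to 8 rows; each row shifts and turns the commanded pose from where the row before left it, along the tool's axes as they then stand; what a row does not reach is not made up. A row lasts 1/8 s, in which the tool goes at most 62.5 mm and 10.7 degrees, less where a joint would pass 70% of its speed; a pose out of reach is approached as far as the arm can. A call with a number of a shift or a turn outside -1 to 1 is refused whole. A call with a gripper value outside its range is refused whole. The fingers move at their own pace and stop on an object; "force" is the grip in N (left out, the last holds). Time passes only in rows, so rows that do not move let the fingers close. It gives the time, the measured TCP pose, the force, the opening and the grip force at its end, in the units of the state.
- ctrl.get_obs(): the state, without advancing time (a new reading comes with each control period).
- imaging.get_image(name): name is "side" or "top" or "wrist"; returns a dict with "color" (400x640x3 uint8, blue, green, red), "fx", "fy", "cx", "cy" (pixels), "extrinsics" (4x4, takes a point from world to camera coordinates); the wrist camera has in their place "hand_eye" (4x4, takes a point from camera to tool coordinates, whose origin is the TCP and whose axes are the flange's). Camera axes: x right, y down, z forward; pixel columns grow to the right and rows downward; lengths in m; the calibration is good to about 2 mm. The wrist camera is an equidistant fisheye: a pixel r from the principal point sees the ray r / f radians off the axis. A picture is of the moment at which its call begins: read the wrist's pose just before it. There is no depth.
- ctrl.finish_job(): hands the job in; it is judged then, once.
The state is a dict: "t": time; "q": joint angles; "dq": joint speeds; "effort": joint torques, N m; "tool_pos": TCP position; "tool_rot": TCP orientation; "contact_force": force on the tool from outside, world axes, zero at the start; "wrist_torque": the same for the moment, N m; "opening": finger opening in m; "grip_force": force on a finger pad.
Only numpy, scipy, OpenCV 4.12 (cv2) and the standard library are available. Lean on these libraries where they do the work, as an engineer would, in place of code of your own. Each camera call takes 0.05 s, during which the arm holds its last target. There are 200 camera calls.

## Task

Let the green tin roll out of its lane of the tin rack: press down, with the fingertips, the orange paddle at the upper end of that lane so that its gate lifts, and keep it down until the tin has rolled into the bay at the low end of the lane; then let go so that the gate closes behind it. Touch neither tin, leave the other lane's gate closed with the red tin waiting behind it, and leave the salt shaker and the spice jar near the rack alone.

Things in the scene. Friction and masses are not known exactly. Their poses are not given: they have to be found in the camera images.
- rack: white two-lane tin rack, 196 x 155 mm, fixed; lanes slope 9 degrees down to a front lip (x = -0.118 m, 32 mm high). Origin on the worktop under its middle; +x from the lip to the paddle end, +y to the near lane (on the robot's side), z up. Each lane has a rocking lever outside: gate bar across the lane (x = -0.026, 68 mm above the worktop), pivot, orange paddle behind. Its +x points to the robot's left, within 0.25 rad. Under 140 mm tall.
- paddle_near (a point): orange paddle, 46 x 38 x 6 mm, at the back end of the near gate lever. This point: middle of its upper face; gate closed: rack x = +0.129, y = +0.085 m, 111 mm above the worktop, back edge tilted up 20 degrees. Fully pressed it is about 53 mm lower, 7 mm nearer the pivot, tilted 23 degrees the other way. About 4 N starts it, 7 N holds it down; a spring lifts it back. Free space above.
- paddle_far (a point): orange paddle, 46 x 38 x 6 mm, at the back end of the far gate lever. This point: middle of its upper face; gate closed: rack x = +0.129, y = -0.085 m, 111 mm above the worktop, back edge tilted up 20 degrees. Fully pressed it is about 53 mm lower, 7 mm nearer the pivot, tilted 23 degrees the other way. About 4 N starts it, 7 N holds it down; a spring lifts it back. Free space above.
- gate_near (a joint): hinge of the near lane's gate lever (axis along rack y, at rack x = +0.052 m, 87 mm above the worktop), rad: 0 = gate closed, paddle up (start, spring rest), growing as the paddle is pressed; 0.75 = hard stop, paddle fully down. The gate bar clears a tin from about 0.5 on; the tin then rolls by itself.
- gate_far (a joint): hinge of the far lane's gate lever (axis along rack y, at rack x = +0.052 m, 87 mm above the worktop), rad: 0 = gate closed, paddle up (start, spring rest), growing as the paddle is pressed; 0.75 = hard stop, paddle fully down. The gate bar clears a tin from about 0.5 on; the tin then rolls by itself.
- green_tin_center (a point): middle of the tin with a green printed label and gold rims: 75 mm diameter, 58 mm long, 0.2 to 0.33 kg, lying with its axis along rack y, free to roll. It waits behind the closed gate at rack x = +0.016 m, y = +0.04 (near lane) or -0.04 m (far lane; which one varies), 73 mm above the worktop; rolled out against the front lip it is at rack x = -0.079 m, 58 mm above the worktop.
- red_tin_center (a point): middle of the tin with a plain red label and steel ends: 75 mm diameter, 58 mm long, 0.2 to 0.33 kg, lying with its axis along rack y, free to roll. It waits behind the closed gate at rack x = +0.016 m, y = +0.04 (near lane) or -0.04 m (far lane; which one varies), 73 mm above the worktop; rolled out against the front lip it is at rack x = -0.079 m, 58 mm above the worktop.
- green_tin: the green tin itself (see green_tin_center); origin at the middle of one end face, 29 mm from its middle, own z axis along the tin's axis
- red_tin: the red tin itself (see red_tin_center); origin at the middle of one end face, own z axis along the tin's axis
- salt_shaker: glass salt shaker with a grey top, 44 mm diameter, 90 mm tall, standing between the rack and the robot; origin under its middle; leave it alone
- spice_jar: spice jar with a green cap, 46 mm diameter, 106 mm tall, standing behind the rack; origin under its middle; leave it alone

How it is judged:
By the outcome, as a careful person would: the job done as asked, in the order asked, and still so for the second after the job is handed in, with the robot touching nothing.
It also fails if it takes over 29 s, if anything falls off the work surface, if the arm or the gripper's body presses on something with over 40 N, if the wrist force passes 120 N, or if a joint passes its speed limit or range.

## Working session

There is one attempt and no reset: what is moved stays moved. The work goes in short steps, Python scripts to look and compute and a tool call to move; the robot and the scene stay as the last step left them, time stands still between calls to the robot, and variables do not carry over. Pictures are saved under pics/ and viewed, at most 10 in all, crops included, and the job is handed in when it is done.

Besides the shell and the picture viewer there is one more tool, called by a JSON object that holds its "name" and its "arguments". play_rows: Moves the arm, as the interface text tells. Shift numbers are shares of 0.05 m and turn numbers shares of 8 degrees, none past 1 either way. Its arguments: {"type":"object","properties":{"series":{"type":"array"},"force":{"type":"number"}},"required":["series"]}

```bash
mkdir -p pics
python3 - <<'E'
from station import ctrl, imaging
import cv2, numpy as np, pickle
o=ctrl.get_obs(); print(o)
d={}
for n in ("top","side"):
    im=imaging.get_image(n); cv2.imwrite(f"pics/{n}0.png",im["color"]); d[n]=im
    print(n,im["fx"],im["fy"],im["cx"],im["cy"],np.round(im["extrinsics"],4).tolist())
pickle.dump(d,open("im0.pkl","wb"))
E
```

```text
{'t': 0.0, 'q': array([ 1.03699806e+00,  5.33403032e-02,  1.61432083e+00, -1.97618197e-05,
        1.47600103e+00, -1.18959920e-01]), 'dq': array([-0.00113149, -0.00150658, -0.00232821, -0.00234832,  0.0009931 ,
        0.0003892 ]), 'effort': array([ 1.81374256e-03, -3.93701828e+01, -3.70171559e+01, -2.34507769e-05,
        7.17370378e-03, -1.09106170e-05]), 'tool_pos': array([0.2515574 , 0.57144555, 0.23005726]), 'tool_rot': array([-0.64682812, -3.07362274,  0.00308843]), 'contact_force': array([-0.45868598, -0.7961154 , -0.77176954]), 'wrist_torque': array([0.00931543, 0.00948842, 0.00203197]), 'grip_force': 0.0, 'opening': 0.08529264056195512}
top 419.99222095761326 419.99222095761326 316.01414949955955 199.06420236518133 [[0.0136, -0.9998, -0.0107, -0.1455], [-0.9846, -0.0115, -0.1743, 0.5611], [0.1742, 0.0129, -0.9846, 0.828], [0.0, 0.0, 0.0, 1.0]]
side 501.6219550720563 501.6219550720563 314.7277051195581 198.1250848544413 [[0.9495, -0.3137, 0.0086, -0.5871], [-0.132, -0.4241, -0.8959, 0.1009], [0.2847, 0.8495, -0.4441, 0.8514], [0.0, 0.0, 0.0, 1.0]]
```

View pics/top0.png

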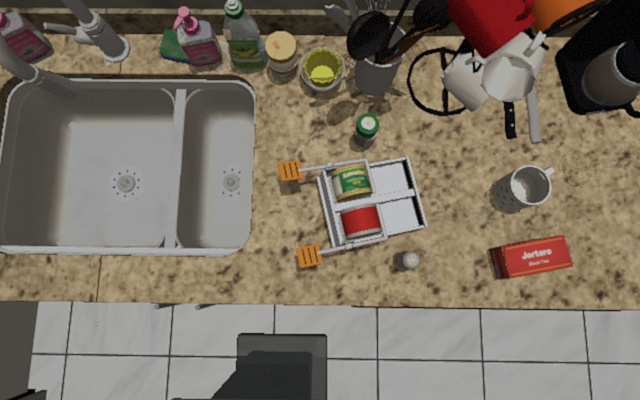

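View pics/side0.png

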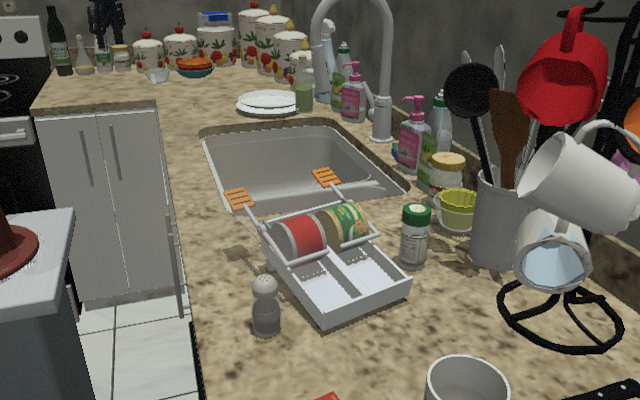

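The green tin is in the far lane: top view, far paddle about (290,171), near paddle (308,256). The side view agrees, with paddles at (325,178) and (239,198). The jar (366,128) and shaker (408,260) are both clear of the paddles.

```bash
cat > h.py <<'E'
import cv2, numpy as np
def orange(im,box):
    h=cv2.cvtColor(im["color"],cv2.COLOR_BGR2HSV); m=cv2.inRange(h,(8,170,120),(22,255,255))
    k=np.zeros_like(m); x0,y0,x1,y1=box; k[y0:y1,x0:x1]=m[y0:y1,x0:x1]
    k=cv2.morphologyEx(k,cv2.MORPH_CLOSE,np.ones((7,7),np.uint8))
    n,_,st,c=cv2.connectedComponentsWithStats(k); i=1+np.argmax(st[1:,4]); return c[i],st[i]
def P(im): 
    K=np.array([[im["fx"],0,im["cx"]],[0,im["fy"],im["cy"]],[0,0,1]]); return K@im["extrinsics"][:3]
def atz(im,p,z):
    M=P(im); H=np.c_[M[:,:2],M[:,2]*z+M[:,3]]; v=np.linalg.solve(H,[*p,1]); return v[:2]/v[2]
def tri(a,pa,b,pb):
    X=cv2.triangulatePoints(P(a),P(b),np.array(pa,float).reshape(2,1),np.array(pb,float).reshape(2,1)); return (X[:3]/X[3]).ravel()
E
python3 - <<'E'
from h import *; import pickle
d=pickle.load(open("im0.pkl","rb")); t,s=d["top"],d["side"]
r={}
for n,bt,bs in (("far",(270,150,303,190),(305,160,345,195)),("near",(285,235,322,275),(215,180,260,215))):
    a,sa=orange(t,bt); b,sb=orange(s,bs); r[n]=atz(t,a,.111)
    print(n,a,sa,b,sb,atz(t,a,.111),atz(s,b,.111),tri(t,a,s,b))
f,n=r["far"],r["near"]; y=(n-f); print(np.linalg.norm(y)); y/=np.linalg.norm(y); x=np.array([y[1],-y[0]])
o=(f+n)/2-.129*x; print("rack o",o,"x",x,"yaw x",np.arctan2(x[1],x[0]))
# check tins / lip corners
for nm,p in (("green",(.016,-.04,.11)),("red",(.016,.04,.11)),("lipfar",(-.118,-.0775,.032)),("lipnear",(-.118,.0775,.032))):
    w=np.r_[o+p[0]*x+p[1]*y,p[2],1]
    for im in(t,s): u=P(im)@w; print(nm,u[:2]/u[2])
E
```

```text
far [289.80769231 170.42051282] [278 161  25  20 390] [325.58662614 176.47112462] [312 167  29  20 329] [ 0.60831795 -0.08698868] [ 0.60649752 -0.09439106] [ 0.60924607 -0.08671322  0.10738444]Traceback (most recent call last):
  File "<stdin>", line 5, in <module>
  File "h.py", line 6, in orange
    n,_,st,c=cv2.connectedComponentsWithStats(k); i=1+np.argmax(st[1:,4]); return c[i],st[i]
                                                      ~~~~~~~~~^^^^^^^^^^
    return _wrapfunc(a, 'argmax', axis=axis, out=out, **kwds)
    return bound(*args, **kwds)
ValueError: attempt to get argmax of an empty sequence
```

```bash
sed -i 's/(8,170,120),(22,255,255)/(7,140,90),(25,255,255)/' h.py
python3 - <<'E'
from h import *; import pickle
d=pickle.load(open("im0.pkl","rb")); t,s=d["top"],d["side"]
hs=cv2.cvtColor(t["color"],cv2.COLOR_BGR2HSV); print(hs[256,300:316:4].tolist(), cv2.cvtColor(s["color"],cv2.COLOR_BGR2HSV)[198,230:250:4].tolist())
r={}
for n,bt,bs in (("far",(270,150,303,190),(305,160,345,195)),("near",(285,235,325,275),(215,180,260,215))):
    a,sa=orange(t,bt); b,sb=orange(s,bs); r[n]=atz(t,a,.111)
    print(n,a,sa,b,sb,atz(t,a,.111),atz(s,b,.111),tri(t,a,s,b))
f,n=r["far"],r["near"]; y=(n-f); print(np.linalg.norm(y)); y/=np.linalg.norm(y); x=np.array([y[1],-y[0]])
o=(f+n)/2-.129*x; print("rack o",o,"x",x,"yaw x",np.arctan2(x[1],x[0]))
for nm,p in (("green",(.016,-.04,.11)),("red",(.016,.04,.11)),("lipfar",(-.118,-.0775,.032)),("lipnear",(-.118,.0775,.032))):
    w=np.r_[o+p[0]*x+p[1]*y,p[2],1]
    for im in(t,s): u=P(im)@w; print(nm,u[:2]/u[2])
E
```

```text
[[16, 183, 185], [15, 179, 131], [16, 186, 185], [16, 190, 183]] [[16, 137, 183], [15, 104, 130], [14, 129, 154], [16, 147, 196], [16, 143, 195]]
far [289.89928058 170.42685851] [278 160  25  21 417] [325.64689266 176.65536723] [312 167  29  21 354] [ 0.60830713 -0.08716872] [ 0.60633111 -0.09518708] [ 0.60931122 -0.08687042  0.10707972]
near [308.78616352 255.54507338] [296 244  27  24 477] [238.43333333 197.99285714] [224 187  30  23 420] [ 0.44325351 -0.12696316] [ 0.44258833 -0.13393132] [ 0.44356836 -0.12688756  0.10750925]
0.1697830824904363
rack o [ 0.55601586 -0.23247253] x [-0.23438406  0.97214408] yaw x 1.807381257017757
green [351.31552374 179.75533423]
green [340.16097745 205.88442223]
red [361.13371825 219.42904867]
red [296.37666082 218.35490421]
lipfar [404.98269708 157.61481714]
lipfar [410.40526453 282.0768366 ]
lipnear [424.03242969 227.33875194]
lipnear [322.56019758 317.6640009 ]
```

```bash
cat >> h.py <<'E'
from scipy.spatial.transform import Rotation as R
xr=np.array([-.2344,.9721,0]); yr=np.array([-.9721,-.2344,0]); O=np.array([.5560,-.2325,0])
Rt=R.from_matrix(np.c_[np.cross(-yr,[0,0,-1]),-yr,[0,0,-1]])
def go(obs,X,Y,Z):
    Rc=R.from_rotvec(obs["tool_rot"]); p=np.array(obs["tool_pos"]); tgt=O+X*xr+Y*yr+[0,0,Z]
    rel=p-O; print("t",round(obs["t"],2),"rack pos",np.round([rel@xr,rel@yr,p[2]],4),"F",np.round(obs["contact_force"],1),"tgt",tgt.round(3))
    print("turn(8deg)",(np.degrees((Rc.inv()*Rt).as_rotvec())/8).round(2),"shift now",(Rc.inv().apply(tgt-p)/.05).round(2),"shift after turn",(Rt.inv().apply(tgt-p)/.05).round(2))
E
python3 -c "
from h import *
from station import ctrl
go(ctrl.get_obs(),.128,-.085,.16)"
```

```text
t 0.1 rack pos [0.8529 0.1075 0.2302] F [-0.7 -1.1  0.3] tgt [ 0.609 -0.088  0.16 ]
turn(8deg) [-0.01  0.    6.58] shift now [-11.85  -9.19   1.42] shift after turn [-14.5    3.85   1.4 ]
```

{"name": "play_rows", "arguments": {"series": [[0,[0,0,0],[0,0,0.94]],[0,[0,0,0],[0,0,0.94]],[0,[0,0,0],[0,0,0.94]],[0,[0,0,0],[0,0,0.94]],[0,[0,0,0],[0,0,0.94]],[0,[0,0,0],[0,0,0.94]],[0,[0,0,0],[0,0,0.94]],[0,[0,0,0],[0,0,0]]], "force": 40}}

```text
t: 1.1
tool_pos: [0.2517, 0.5717, 0.2307]
tool_rot: [1.941, 2.47, -0.002]
contact_force: [0.5, -0.3, -0.6]
opening: 0.0004
grip_force: 0.0
```

{"name": "play_rows", "arguments": {"series": [[0,[-0.9,0.24,0],[0,0,0]],[0,[-0.9,0.24,0],[0,0,0]],[0,[-0.9,0.24,0],[0,0,0]],[0,[-0.9,0.24,0],[0,0,0]],[0,[-0.9,0.24,0],[0,0,0]],[0,[-0.9,0.24,0],[0,0,0]],[0,[-0.9,0.24,0],[0,0,0]],[0,[-0.9,0.24,0],[0,0,0]]]}}

```text
t: 2.1
tool_pos: [0.4302, 0.2432, 0.2312]
tool_rot: [1.94, 2.471, 0.0]
contact_force: [-0.0, 0.8, 0.9]
opening: 0.0003
grip_force: 0.0
```

{"name": "play_rows", "arguments": {"series": [[0,[-0.9,0.24,0],[0,0,0]],[0,[-0.9,0.24,0],[0,0,0]],[0,[-0.9,0.24,0],[0,0,0]],[0,[-0.9,0.24,0],[0,0,0]],[0,[-0.9,0.24,0],[0,0,0]],[0,[-0.9,0.24,0],[0,0,0]],[0,[0,0,0],[0,0,0]],[0,[0,0,0],[0,0,0]]]}}

```text
t: 3.1
tool_pos: [0.5629, -0.0006, 0.2309]
tool_rot: [-1.941, -2.469, 0.0]
contact_force: [-0.4, 0.4, 0.6]
opening: 0.0003
grip_force: 0.0
```

```bash
python3 -c "
from h import *
from station import ctrl
go(ctrl.get_obs(),.128,-.085,.16)"
```

```text
t 3.1 rack pos [ 0.2238 -0.061   0.2309] F [-0.4  0.4  0.6] tgt [ 0.609 -0.088  0.16 ]
turn(8deg) [-0.01 -0.01  0.01] shift now [-1.92  0.48  1.42] shift after turn [-1.92  0.48  1.42]
```

{"name": "play_rows", "arguments": {"series": [[0,[-0.8,0.2,0],[0,0,0]],[0,[-0.8,0.2,0],[0,0,0]],[0,[-0.32,0.08,0.4],[0,0,0]],[0,[0,0,0.6],[0,0,0]],[0,[0,0,0.42],[0,0,0]],[0,[0,0,0],[0,0,0]]]}}

```text
t: 3.85
tool_pos: [0.6071, -0.0871, 0.157]
tool_rot: [-1.938, -2.466, 0.003]
contact_force: [0.1, -0.2, 0.4]
opening: -0.0001
grip_force: 0.0
```

Run:
```python
from h import *
from station import ctrl, imaging
go(ctrl.get_obs(),.128,-.085,.115)
a=imaging.get_image("top")["color"][120:300,240:440]; b=imaging.get_image("side")["color"][90:290,210:430]
a=cv2.resize(a,(400,360)); b=cv2.resize(b,(396,360)); cv2.imwrite("pics/c1.png",np.hstack([a,b]))
```

```text
t 3.85 rack pos [ 0.1294 -0.0838  0.157 ] F [ 0.1 -0.2  0.4] tgt [ 0.609 -0.088  0.115]
turn(8deg) [-0.04 -0.02  0.02] shift now [-0.03  0.03  0.84] shift after turn [-0.03  0.02  0.84]
```

View pics/c1.png

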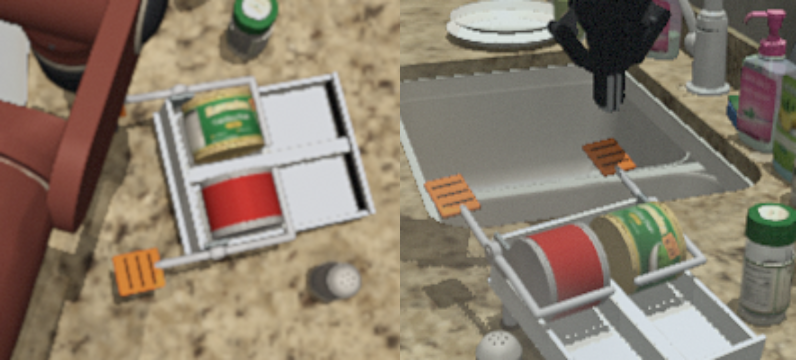

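The closed fingers (crop 608,105) sit right above the far paddle (608,157). Now I press.

{"name": "play_rows", "arguments": {"series": [[0,[-0.03,0.03,0.4],[0,0,0]],[0,[0,0,0.4],[0,0,0]],[0,[0,0,0.2],[0,0,0]],[0,[0,0,0.2],[0,0,0]],[0,[0,0,0.2],[0,0,0]],[0,[0,0,0],[0,0,0]]]}}

```text
t: 4.7
tool_pos: [0.6109, -0.0897, 0.0895]
tool_rot: [1.943, 2.469, -0.0]
contact_force: [-0.0, -0.1, -0.4]
opening: -0.0003
grip_force: 0.0
```

Run:
```python
from h import *
from station import ctrl, imaging
go(ctrl.get_obs(),.128,-.085,.066)
a=imaging.get_image("wrist"); b=imaging.get_image("side")["color"][90:290,210:430]
print(a["fx"],a["cx"],a["cy"])
b=cv2.resize(b,(396,360)); a=cv2.resize(a["color"],(400,250)); a=cv2.copyMakeBorder(a,0,110,0,0,0); cv2.imwrite("pics/c2.png",np.hstack([a,b]))
```

```text
t 4.7 rack pos [ 0.1259 -0.0869  0.0895] F [-0.  -0.1 -0.4] tgt [ 0.609 -0.088  0.066]
turn(8deg) [-0.    0.    0.01] shift now [ 0.04 -0.04  0.47] shift after turn [ 0.04 -0.04  0.47]
309.70691628693146 316.3788220922551 200.41992422381924
```

View pics/c2.png

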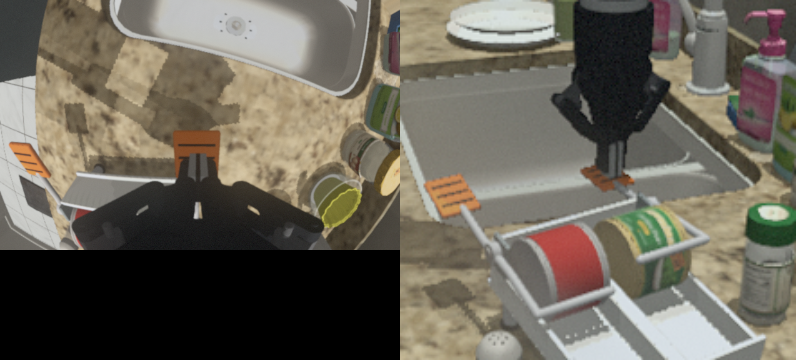

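Fingers are on the paddle, which is partly down, and the far gate bar has started to lift (crop 655,258). I'll press further.

{"name": "play_rows", "arguments": {"series": [[0,[0.03,-0.03,0.2],[0,0,0]],[0,[0,0,0.15],[0,0,0]],[0,[0,0,0.1],[0,0,0]],[0,[0,0,0],[0,0,0]],[0,[0,0,0],[0,0,0]],[0,[0,0,0],[0,0,0]],[0,[0,0,0],[0,0,0]],[0,[0,0,0],[0,0,0]]]}}

```text
t: 5.8
tool_pos: [0.611, -0.0902, 0.07]
tool_rot: [1.939, 2.464, 0.0]
contact_force: [1.0, -3.2, 7.6]
opening: -0.0002
grip_force: 3.4
```

Run:
```python
from h import *
from station import ctrl, imaging
go(ctrl.get_obs(),.128,-.085,.066)
a=imaging.get_image("top")["color"][120:300,240:440]; b=imaging.get_image("side")["color"][90:330,210:430]
a=cv2.resize(a,(400,360)); b=cv2.resize(b,(330,360)); cv2.imwrite("pics/c3.png",np.hstack([a,b]))
```

```text
t 5.8 rack pos [ 0.1255 -0.0868  0.07  ] F [ 1.  -3.2  7.6] tgt [ 0.609 -0.088  0.066]
turn(8deg) [0.03 0.03 0.  ] shift now [ 0.05 -0.04  0.08] shift after turn [ 0.05 -0.04  0.08]
```

View pics/c3.png

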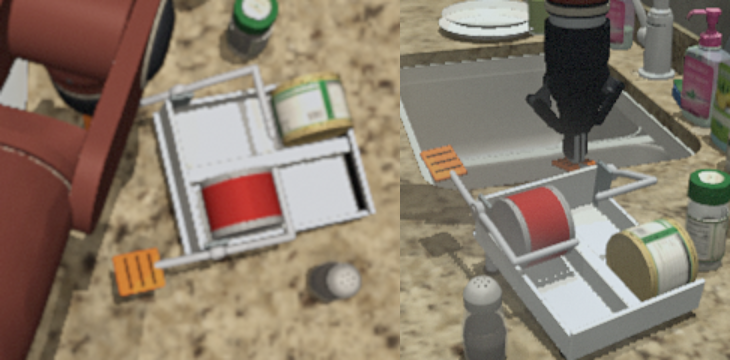

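The green tin has rolled to the front lip, and the red one is still behind its closed gate. I'll give it a moment to settle, then release upward.

{"name": "play_rows", "arguments": {"series": [[0,[0,0,0],[0,0,0]],[0,[0,0,0],[0,0,0]],[0,[0,0,0],[0,0,0]],[0,[0,0,0],[0,0,0]],[0,[0,0,-0.15],[0,0,0]],[0,[0,0,-0.2],[0,0,0]],[0,[0,0,-0.2],[0,0,0]],[0,[0,0,-0.2],[0,0,0]]]}}

```text
t: 6.9
tool_pos: [0.6098, -0.0896, 0.1064]
tool_rot: [1.941, 2.466, -0.001]
contact_force: [1.6, -2.7, 3.3]
opening: 0.0001
grip_force: 1.9
```

{"name": "play_rows", "arguments": {"series": [[0,[0,0,-0.2],[0,0,0]],[0,[0,0,-0.3],[0,0,0]],[0,[0,0,-0.5],[0,0,0]],[0,[0,0,-0.8],[0,0,0]],[0,[0,0,-0.6],[0,0,0]],[0,[0,0,0],[0,0,0]],[0,[0,0,0],[0,0,0]],[0,[0,0,0],[0,0,0]]]}}

```text
t: 7.9
tool_pos: [0.6079, -0.0881, 0.2228]
tool_rot: [-1.94, -2.466, 0.003]
contact_force: [0.0, 0.3, -0.8]
opening: 0.0
grip_force: 0.0
```

Run:
```python
from h import *
from station import ctrl, imaging
go(ctrl.get_obs(),.128,-.085,.2)
a=imaging.get_image("top")["color"][120:300,240:440]; b=imaging.get_image("side")["color"][90:330,210:430]
a=cv2.resize(a,(400,360)); b=cv2.resize(b,(330,360)); cv2.imwrite("pics/c4.png",np.hstack([a,b]))
```

```text
t 7.9 rack pos [ 0.1282 -0.0843  0.2228] F [ 0.   0.3 -0.8] tgt [ 0.609 -0.088  0.2  ]
turn(8deg) [-0.03 -0.02  0.01] shift now [-0.    0.02  0.46] shift after turn [-0.    0.01  0.46]
```

View pics/c4.png

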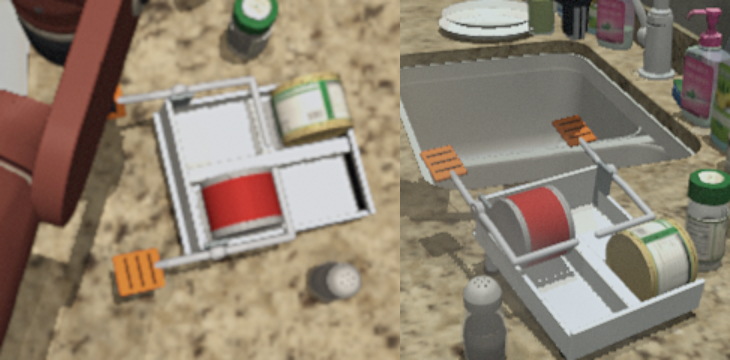

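The far paddle is back up (573,130) and its gate bar is closed behind the green tin, which rests at the lip (652,258). The red tin, shaker and jar haven't moved, and the arm is clear of everything.

```bash
python3 -c "
from station import ctrl
print(ctrl.finish_job())"
```

```text
the job is handed in; nothing more can be done
None
```

The green tin has rolled out of the far lane into its bay and the gate has closed behind it; the red tin, salt shaker and spice jar weren't touched, and I handed the job in at about 8 s.

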